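# Screw the loose jar shut and set it in the tray

## Robot

A 6-joint arm with a two-finger parallel gripper is mounted at the origin on a cart in front of the work surface, level with it; the furniture and walls round the work are solid. World frame = base frame: x ahead of the robot, y to its left, z up, the work surface at z = 0. Lengths are in mm, angles in rad, forces in N, time in s.
With the tool pointing down it reaches from about 350 to 975 mm from the base axis. Payload 7.1 kg.
Tool frame: the origin (TCP) lies at the very end of the fingers, on their centre line; the grasp point (between the pads) lies 19 mm behind it (ctrl.grip_depth is the distance from the TCP to the grasp point, in mm); x points along the fingers, z is the direction in which the jaws open and shut, and the axes are right-handed (so a half turn about x gives the same grasp; the last joint's range is limited). The gripper opens to 88 mm and grips with 3 to 60 N. Pads are 20 mm wide; open, the fingers measure 115 mm over their backs; the gripper's body (75 mm by 178 mm) begins 61 mm behind the grasp point.
Start: joints at [-1.178, 0.423, 1.63, -0, 1.089, -0.019], TCP at [250.177, -572.727, 222.675] pointing down, gripper open.
Joint ranges: [-3, 3], [-0.9, 2.11], [0.09, 2.58], [-1.31, 4.45], [0.11, 2.69], [-2.54, 2.54]. Speed limits (rad/s): [2.39, 2.39, 3.01, 3.14, 3.14, 3.14].

## Interface

Orientations are given as a rotation vector (axis times angle).
In Python, from workcell import ctrl gives the robot as it stands. The module is installed in compiled form; this text tells all that it offers.
- The arm moves only by the tool send_rows, never from a script. Its argument "rows" is a list of rows, each a list of 4 numbers: the shift along the tool's x, y, z in mm, then the turn about the tool's x in rad. In form: [[x, y, z, turn], ...]. A call has 1 to 10 rows; each row shifts and turns the pose as measured when the row begins, along the tool's axes as they then stand; what a row does not reach is not made up. A row lasts 1/12 s, in which the tool goes at most 41.7 mm and 7.16 degrees, less where a joint would pass 70% of its speed; a pose out of reach is approached as far as the arm can. A call with a gripper value outside its range is refused whole. "fingers" is the opening, from 0 (shut) to 1 (fully open), set as the call begins (left out, the last holds). The fingers move at their own pace and stop on an object; the grip force is fixed at half the most. Time passes only in rows, so rows that do not move let the fingers close. It gives the time, the measured TCP pose, the force and the opening at its end, in the units of the state.
- ctrl.get_obs(): the state, without advancing time (a new reading comes with each control period).
- ctrl.get_image(name): name is "scene" or "top" or "wrist"; returns a dict with "img" (384x512x3 uint8, red, green, blue), "depth" (384x512 float32, mm along the optical axis (not along the pixel's ray), 0 where there is no reading), "mtx" (3x3 intrinsics, pixels), "world_from_camera" (4x4, takes a point from camera to world coordinates). Camera axes: x right, y down, z forward; pixel columns grow to the right and rows downward; lengths in mm; the calibration is good to about 2 mm. A picture is of the moment at which its call begins.
- ctrl.close_job(): hands the job in, once; it reports no verdict.
The state is a dict: "t": time; "qpos": joint angles; "qvel": joint speeds; "joint_torque": joint torques, N m; "ee_pos": TCP position; "orientation": TCP orientation; "ft_force": force on the tool from outside, world axes, zero at the start; "moment": the same for the moment, N m; "width": finger opening in mm.
Only numpy, scipy, OpenCV 4.12 (cv2) and the standard library are available. Lean on these libraries where they do the work, as an engineer would, in place of code of your own. Each camera call takes 0.05 s, during which the arm holds its last target.

## Task

Two square jars stand in the wooden rack, and one of them has been left with its screw cap loose. Screw that cap down fully home (clockwise seen from above) while the jar is still in the rack, then lift the jar out and stand it upright in the metal tray, without tipping it. Leave the other jar shut and in its place in the rack.

Things in the scene. Friction and masses are not known exactly. Their poses are not given: they have to be found in the camera images.
- loose_jar: white jar with the loose cap: square body 58 x 58 x 54 mm high, round sloping shoulder (57 mm wide) up to 63 mm, threaded neck; shut it is 97 mm high, about 0.3 kg. Origin: centre of its underside, z up; a small black index rib marks its front (-x) on the shoulder. Starts in either pocket of the rack, which keeps it from turning. Its cap stands 5 to 7 mm proud, baring some neck.
- loose_cap (a joint): turn of the loose cap about the jar's z, rad: 0 = fully home (hard stop), positive anticlockwise from above (unscrewing), at most 2.8; starts at 1.7 to 2.4. Screw shut clockwise. The cap sinks 3 mm per rad as it closes; let the hand sink with it. Turning takes about 0.15 N m; the cap stays where left and is captive (never comes off).
- loose_grip (a point): point on the loose cap's axis where to grip, 13 mm below its flat top, 19 mm above its lower edge, 84 mm above the jar's underside when shut; moves with the cap. The cap is grey, ribbed, round, 56 mm wide, 32 mm high; a low black bar on its top points to this point's -x and at the index rib when fully home. The jar can be carried by its shut cap.
- shut_jar: the other jar, of the same make and size, its cap fully home (pointer bar at the index rib); it starts in the other pocket of the rack, 120 mm from the loose one between centres. Origin: centre of its underside.
- shut_cap (a joint): turn of the shut jar's cap, rad: starts at 0, fully home; same sense as the loose one's
- shut_grip (a point): point on the axis of the shut jar's cap, 13 mm below its flat top
- rack: fixed light wooden rack, 86 (x) x 212 (y) x 28 mm high, with two square pockets 62 x 62 mm, 22 mm deep, open at the top, at y = +60 and -60 mm of its frame; their floor is 6 mm above the bench. Origin: centre of its underside.
- tray: fixed empty aluminium tray, open at the top, 150 (x) x 130 (y) x 20 mm high, walls and floor 4 mm thick (inside 142 x 122 mm). Origin: centre of its underside; its floor is 4 mm above that.
Things that resemble listed ones, but are neither listed nor needed, are in the scene too. Leave any green look-alike of the loose_jar alone.

How it is judged (in metres and radians):
On the way:
1. the loose cap is screwed home while its jar still stands in the rack (value of joint loose_cap below 0.15 rad and z of loose_jar in the frame of rack below 0.016 m), for 0.2 s.
At the end, for the whole second after the job is handed in: The jar that was loose stands flat and upright (within 0.08 rad) on the floor of the tray, at rest, its cap within 0.2 rad of fully home; the other jar stands within 15 mm of where it was in the rack, its cap within 0.2 rad of shut (value of joint each of loose_cap, shut_cap below 0.2 rad and x of loose_jar in the frame of tray between -0.05 and 0.05 m and y of loose_jar in the frame of tray between -0.045 and 0.045 m and z of loose_jar in the frame of tray below 0.009 m and angle between each of loose_jar, shut_jar's own z axis and vertical below 0.08 rad and linear speed of loose_jar below 0.02 m/s and distance of shut_jar from where it was at the start of the episode below 0.015 m); the robot touches nothing.
It fails at once if the loose jar is tipped by more than 0.6 rad (angle between loose_jar's own z axis and vertical above 0.6 rad).
It fails at once if the other jar is lifted or pulled from its pocket (moved by more than 25 mm) (distance of shut_jar from where it was at the start of the episode above 0.025 m).
It fails at once if the other jar's cap is unscrewed by more than 0.4 rad (value of joint shut_cap above 0.4 rad).
It also fails if it takes over 58 s, if anything falls off the work surface, if the arm or the gripper's body presses on something with over 40 N, if the wrist force passes 120 N, or if a joint passes its speed limit or range.

## Working session

There is one attempt and no reset: what is moved stays moved. The work goes in short steps, Python scripts to look and compute and a tool call to move; the robot and the scene stay as the last step left them, time stands still between calls to the robot, and variables do not carry over. Pictures are saved under pics/ and viewed, and the job is handed in when it is done.

Besides the shell and the picture viewer there is one more tool, called after "Emit:" as name([rows], argument=value, ...), one row to a line, values as JSON. send_rows: Moves the arm, as the interface text tells. Its arguments: {"type":"object","properties":{"rows":{"type":"array"},"fingers":{"type":"number"}},"required":["rows"]}

```bash
mkdir -p pics; python3 - <<'E'
from workcell import ctrl
import cv2, numpy as np
o=ctrl.get_obs(); print(o)
for n in ["scene","top","wrist"]:
    d=ctrl.get_image(n); cv2.imwrite(f"pics/{n}0.png",d["img"][:,:,::-1]); np.savez(f"{n}0.npz",**d)
    print(n,d["mtx"].round(1).tolist(),d["world_from_camera"].round(3).tolist())
E
```

```text
{'t': 0.0, 'qpos': array([-1.17798482e+00,  4.23838050e-01,  1.63067013e+00, -3.81546826e-05,
        1.08861648e+00, -1.89833673e-02]), 'qvel': array([ 4.21502586e-05,  2.95687180e-04,  6.25884942e-04,  3.09578985e-04,
       -3.15083558e-04, -7.86567781e-04]), 'joint_torque': array([ 2.75845247e-03, -5.44625545e+01, -2.73665214e+01,  6.45677629e-02,
        2.28633697e-02, -1.18062217e-04]), 'ee_pos': array([ 249.97116456, -572.23151402,  221.91125631]), 'orientation': array([ 0.90158661,  1.37764784, -0.90021256]), 'ft_force': array([-1.40326906, -0.63431097, -0.23261103]), 'moment': array([-0.01477579,  0.03826661,  0.03164909]), 'width': 88.007977147254}
scene [[428.6, 0.0, 256.2], [0.0, 428.6, 191.4], [0.0, 0.0, 1.0]] [[-0.8, -0.255, 0.543, 74.14], [-0.6, 0.317, -0.734, 438.668], [0.015, -0.913, -0.407, 427.897], [0.0, 0.0, 0.0, 1.0]]
top [[350.4, 0.0, 249.5], [0.0, 350.4, 195.7], [0.0, 0.0, 1.0]] [[-0.009, -0.992, 0.122, 442.004], [-1.0, 0.007, -0.018, -167.38], [0.017, -0.122, -0.992, 939.124], [0.0, 0.0, 0.0, 1.0]]
wrist [[273.4, 0.0, 256.6], [0.0, 273.4, 194.7], [0.0, 0.0, 1.0]] [[0.401, -0.888, -0.224, 311.107], [-0.916, -0.39, -0.095, -545.008], [-0.003, 0.243, -0.97, 384.766], [0.0, 0.0, 0.0, 1.0]]
```

View pics/scene0.png

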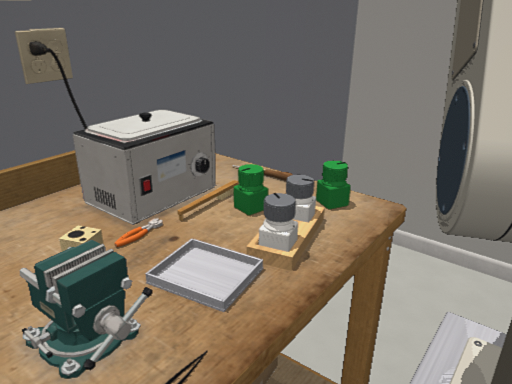

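View pics/top0.png

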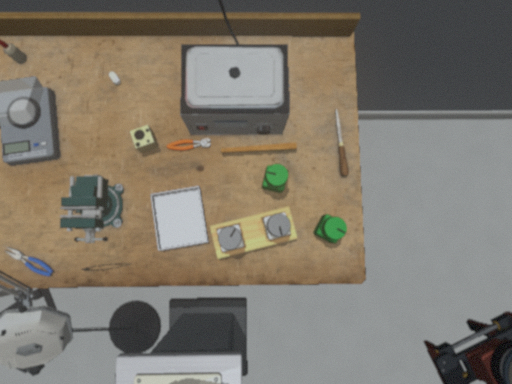

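View pics/wrist0.png

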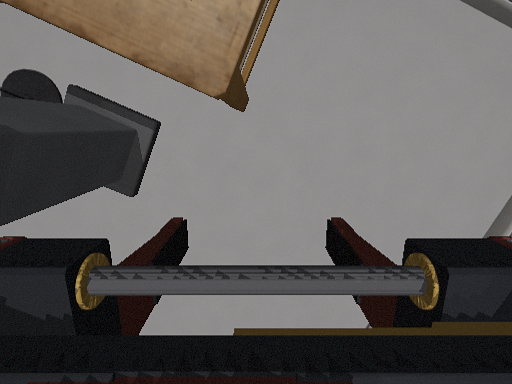

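The scene view shows two white jars with grey caps in the rack, at (280,215) and (300,190), two green look-alikes, and the tray at (205,270). In the top view the caps are at (231,238) and (277,226) and the tray at (180,219). I'll enlarge both.

```bash
python3 - <<'E'
import cv2,numpy as np
s=cv2.imread("pics/scene0.png")[160:270,235:335]; t=cv2.imread("pics/top0.png")[175:275,140:310]
cv2.imwrite("pics/sc1.png",cv2.resize(s,None,fx=5.4,fy=5.4,interpolation=cv2.INTER_CUBIC))
cv2.imwrite("pics/tc1.png",cv2.resize(t,None,fx=4.7,fy=4.7,interpolation=cv2.INTER_CUBIC))
for n,pts in (("top",[(231,238),(277,226),(180,219),(215,250)]),("scene",[(280,202),(300,183),(205,272)])):
    d=np.load(n+"0.npz");M=d["world_from_camera"];K=d["mtx"]
    for u,v in pts:
        z=np.median(d["depth"][v-2:v+3,u-2:u+3]); p=M@np.r_[np.linalg.inv(K)@[u,v,1]*z,1]; print(n,u,v,p[:3].round(1))
E
```

```text
top 231 238 [ 444.3 -138.1  110.9]
top 277 226 [ 471.7 -247.3  104.3]
top 180 219 [495.9   0.8   5.1]
top 215 250 [413.6 -92.1   3.5]
scene 280 202 [ 439.  -124.3  110.4]
scene 300 183 [ 464.3 -232.2  103.9]
scene 205 272 [ 5.043e+02 -5.000e-01  5.300e+00]
```

View pics/sc1.png

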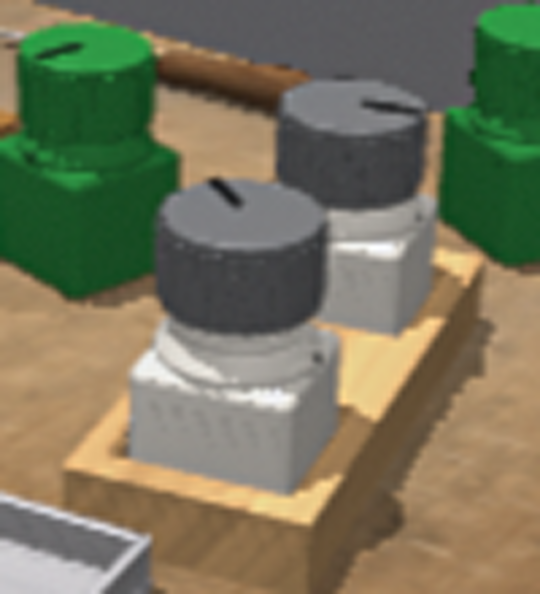

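View pics/tc1.png

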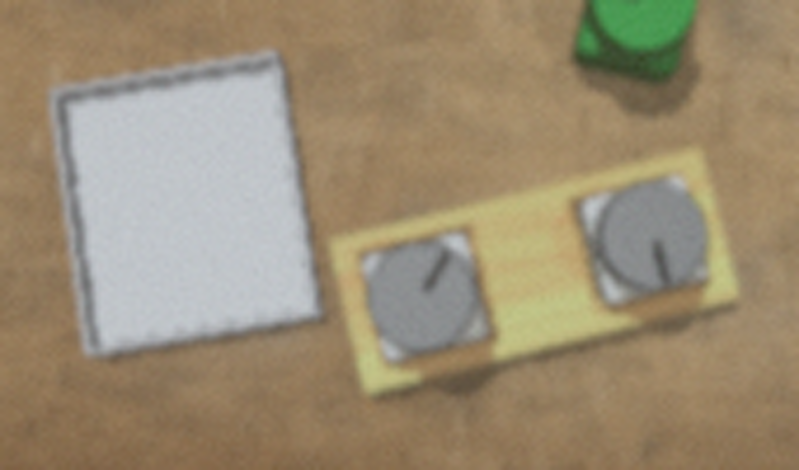

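The loose jar is the left one in the top view at (231,238): its bar points away from the rib and its cap is about 7 mm higher (110.5 against 104 mm). The one at (277,226) is shut, with its bar at the rib. The green ones are look-alikes to leave alone. Next I measure accurately.

```bash
cat > h.py <<'E'
import numpy as np,cv2
from scipy.spatial.transform import Rotation as R
def cloud(d):
    K=d["mtx"];M=d["world_from_camera"];z=d["depth"];v,u=np.mgrid[:384,:512]
    P=np.stack([(u-K[0,2])/K[0,0]*z,(v-K[1,2])/K[1,1]*z,z,np.ones_like(z)],-1)@M.T
    return P[...,:3]
def caps(d,win,zlo,zhi):
    P=cloud(d);u0,v0,u1,v1=win;m=np.zeros((384,512),np.uint8)
    s=d["img"].astype(int);ok=(P[...,2]>zlo)&(P[...,2]<zhi)&(np.ptp(s,axis=2)<40)&(d["depth"]>0)
    m[v0:v1,u0:u1]=ok[v0:v1,u0:u1]
    c=max(cv2.findContours(m,cv2.RETR_EXTERNAL,cv2.CHAIN_APPROX_NONE)[0],key=cv2.contourArea)
    (cu,cv),ax,_=cv2.fitEllipse(c); zt=np.median(P[...,2][m>0])
    K=d["mtx"];M=d["world_from_camera"];r=M[:3,:3]@np.linalg.inv(K)@[cu,cv,1]
    t=(zt-M[2,3])/r[2];return (cu,cv),ax,M[:3,3]+t*r
E
python3 - <<'E'
from h import *
from workcell import ctrl
t=np.load("top0.npz");s=np.load("scene0.npz")
a=caps(t,(205,215,254,262),106,118);b=caps(t,(254,200,300,245),99,109)
print(a,b);print(caps(s,(255,185,300,222),107.5,118),caps(s,(283,168,320,195),100.5,109))
d=b[2]-a[2];print("dist",np.hypot(*d[:2]),"yaw",np.arctan2(d[0],-d[1]))
# tray: bright low-sat pixels, floor
h=t["img"].astype(int);m=((h.min(2)>140)&(np.ptp(h,axis=2)<25)).astype(np.uint8);m[:, :140]=0;m[:,222:]=0;m[:180]=0;m[255:]=0
c=max(cv2.findContours(m,0,1)[0],key=cv2.contourArea);r=cv2.minAreaRect(c);print(r)
M=t["world_from_camera"];K=t["mtx"]
for q in list(cv2.boxPoints(r))+[r[0]]:
    ray=M[:3,:3]@np.linalg.inv(K)@[*q,1];k=(4-M[2,3])/ray[2];print((M[:3,3]+k*ray).round(1))
o=ctrl.get_obs();print(R.from_rotvec(o["orientation"]).as_matrix().round(3))
E
```

```text
((229.19908142089844, 237.4820556640625), (22.344688415527344, 22.77887535095215), array([ 445.55767419, -133.91763728,  111.26837635])) ((278.37261962890625, 224.4977264404297), (22.005550384521484, 22.239025115966797), array([ 475.22033105, -250.64377294,  104.07461355]))
((279.8581848144531, 199.93992614746094), (13.646149635314941, 30.325359344482422), array([ 443.65639735, -130.77865134,  110.60873681])) ((299.9453125, 179.82862854003906), (10.826386451721191, 26.433504104614258), array([ 473.54962268, -247.03784762,  103.40981236]))
dist 120.43614058348659 yaw 0.24885423553014419
((178.1090545654297, 217.67596435546875), (57.35552215576172, 50.381141662597656), 80.83765411376953)
[565.3  85.6   4. ]
[586.1 -47.1   4. ]
[434.8 -72.4   4. ]
[415.1  57.9   4. ]
[499.5   6.    4. ]
[[-0.     0.916  0.4  ]
 [ 0.001  0.4   -0.916]
 [-1.     0.    -0.001]]
```

Emit:
send_rows([
  [0,27,-25,0],
  [0,27,-25,0],
  [0,27,-25,0],
  [0,27,-25,0],
  [0,27,-25,0],
  [0,27,-25,0],
  [0,27,-25,0],
  [0,27,-25,0],
  [0,27,-25,0],
  [0,27,-25,0],
], fingers=1)

```text
t: 0.98
ee_pos: [399.4, -227.3, 219.5]
orientation: [0.909, 1.374, -0.91]
ft_force: [-0.4, 0.2, -0.7]
width: 87.8
```

Emit:
send_rows([
  [0,0,0,-0.12],
  [0,0,0,-0.12],
  [0,0,0,-0.12],
  [0,0,0,-0.12],
  [0,0,0,-0.12],
  [0,0,0,-0.12],
  [0,0,0,-0.12],
  [0,0,0,-0.12],
  [0,0,0,-0.12],
  [0,0,0,-0.12],
])

```text
t: 1.82
ee_pos: [401.0, -217.1, 218.4]
orientation: [-0.057, 1.574, 0.062]
ft_force: [-0.3, -0.9, -0.1]
width: 88.0
```

```bash
cat >> h.py <<'E'
def rel(o,p):
    Rm=R.from_rotvec(o["orientation"]).as_matrix();return (Rm.T@(np.array(p)-o["ee_pos"])).round(1)
def st():
    from workcell import ctrl
    o=ctrl.get_obs();print(o["t"],o["ee_pos"].round(1),o["qpos"].round(2),o["ft_force"].round(1),o["width"].round(1));print(R.from_rotvec(o["orientation"]).as_matrix().round(3).tolist());return o
E
python3 - <<'E'
from h import *
o=st();print(rel(o,(444.8,-132.5,180)))
E
```

```text
Traceback (most recent call last):
  File "h.py", line 19, in st
    o=ctrl.get_obs();print(o["t"],o["ee_pos"].round(1),o["qpos"].round(2),o["ft_force"].round(1),o["width"].round(1));print(R.from_rotvec(o["orientation"]).as_matrix().round(3).tolist());return o
                                                                                                 ^^^^^^^^^^^^^^^^
AttributeError: 'float' object has no attribute 'round'
```

```bash
sed -i 's/o\["width"\].round(1)/round(o["width"],1)/' h.py
python3 - <<'E'
from h import *
o=st();print(rel(o,(444.8,-132.5,180)))
E
```

```text
1.8167 [ 401.  -217.1  218.4] [-0.52  0.18  1.99  0.    0.97 -0.6 ] [-0.3 -0.9 -0.1] 88.0
[[-0.004, -0.075, 0.997], [0.003, 0.997, 0.075], [-1.0, 0.003, -0.004]]
[38.5 81.  50.2]
```

Emit:
send_rows([
  [0,27,16.7,0],
  [0,27,16.7,0],
  [0,27,16.7,0],
  [0,0,0,-0.12],
  [0,0,0,-0.12],
  [0,0,0,-0.12],
  [0,0,0,-0.12],
  [0,0,0,-0.12],
  [0,0,0,-0.12],
  [0,0,0,0],
])

```text
t: 2.65
ee_pos: [445.3, -127.7, 217.4]
orientation: [-0.642, 1.476, 0.652]
ft_force: [0.2, -0.0, 0.4]
width: 87.9
```

```bash
python3 - <<'E'
from h import *
from workcell import ctrl
o=st();print(rel(o,(444.8,-132.5,79)))
d=ctrl.get_image("wrist");np.savez("w1.npz",**d);cv2.imwrite("pics/w1.png",d["img"][:,:,::-1])
P=cloud(d);print(P[150:260:15,200:320:20].round(0).tolist())
E
```

```text
2.65 [ 445.3 -127.7  217.4] [-0.31  0.19  1.98  0.    0.98 -1.14] [ 0.2 -0.   0.4] 87.9
[[-0.006, -0.736, 0.676], [0.004, 0.676, 0.736], [-1.0, 0.007, -0.001]]
[138.4  -3.8  -3.8]
[[[367.0, -160.0, 1.0], [385.0, -139.0, 1.0], [403.0, -116.0, 28.0], [421.0, -98.0, 29.0], [441.0, -78.0, -0.0], [459.0, -58.0, 4.0]], [[381.0, -174.0, 1.0], [400.0, -154.0, -0.0], [416.0, -126.0, 58.0], [432.0, -108.0, 59.0], [452.0, -91.0, 29.0], [475.0, -72.0, 0.0]], [[396.0, -190.0, 0.0], [414.0, -162.0, 28.0], [424.0, -129.0, 110.0], [437.0, -114.0, 111.0], [461.0, -103.0, 58.0], [491.0, -85.0, 1.0]], [[411.0, -205.0, -1.0], [428.0, -177.0, 27.0], [435.0, -140.0, 111.0], [449.0, -125.0, 111.0], [482.0, -118.0, 28.0], [508.0, -100.0, 0.0]], [[425.0, -211.0, 29.0], [443.0, -191.0, 29.0], [446.0, -150.0, 112.0], [461.0, -135.0, 111.0], [506.0, -135.0, 1.0], [526.0, -114.0, -1.0]], [[442.0, -232.0, 14.0], [458.0, -206.0, 28.0], [477.0, -186.0, 29.0], [495.0, -166.0, 29.0], [523.0, -151.0, -0.0], [542.0, -129.0, 1.0]], [[451.0, -228.0, 58.0], [474.0, -221.0, 29.0], [493.0, -201.0, 28.0], [521.0, -188.0, 0.0], [540.0, -166.0, 2.0], [561.0, -144.0, 1.0]], [[459.0, -229.0, 86.0], [482.0, -223.0, 60.0], [509.0, -216.0, 28.0], [538.0, -204.0, 1.0], [559.0, -182.0, 0.0], [579.0, -160.0, 1.0]]]
```

View pics/w1.png

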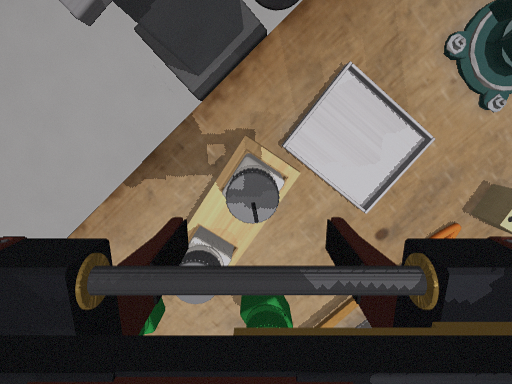

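The wrist view shows the loose cap at (252,196), its bar pointing down-image away from the rib side, and the tray at (358,137). I'll take a third fix from here.

```bash
python3 - <<'E'
from h import *
from workcell import ctrl
d=np.load("w1.npz");a=caps(d,(220,160,290,230),107,118);print(a)
P=cloud(d);f=(P[...,2]>13)&(P[...,2]<27);f[:, :275]=0;f[:50]=0;f[225:]=0;f[:,440:]=0
q=P[f][:,:2].astype(np.float32);print(len(q),cv2.minAreaRect(q))
o=ctrl.get_obs();print(rel(o,(a[2][0],a[2][1],79)),rel(o,(444.7,-133,79)))
E
```

```text
((252.0009002685547, 197.06484985351562), (50.550716400146484, 52.084354400634766), array([ 444.94007928, -132.04527054,  110.56013788]))
1853 ((502.9199523925781, -17.287216186523438), (150.21090698242188, 171.75289916992188), 9.280647277832031)
[138.3  -3.6  -3.3] [138.3  -4.1  -4.2]
```

Emit:
send_rows([
  [20,-2,-2,0],
  [35,-1,-1,0],
  [35,0,0,0],
  [25,0,0,0],
  [10,0,0,0],
  [0,0,0,0],
])

```text
t: 3.2
ee_pos: [448.1, -132.9, 90.0]
orientation: [-0.62, 1.477, 0.621]
ft_force: [-0.5, 0.0, -0.8]
width: 88.0
```

```bash
python3 - <<'E'
from h import *
o=st();print(rel(o,(444.9,-132.4,80)))
E
```

```text
3.2 [ 448.1 -132.9   90. ] [-0.32  0.41  2.06  0.    0.67 -1.11] [-0.5  0.  -0.8] 88.0
[[0.003, -0.713, 0.701], [0.001, 0.701, 0.713], [-1.0, -0.001, 0.003]]
[10.   2.6 -1.9]
```

Emit:
send_rows([
  [5,1.5,-1,0],
  [5,1,-1,0],
  [1,0,0,0],
])

```text
t: 3.45
ee_pos: [445.1, -132.7, 78.9]
orientation: [-0.616, 1.479, 0.616]
ft_force: [-0.3, -0.5, 0.0]
width: 87.5
```

```bash
python3 - <<'E'
from h import *
o=st();print(rel(o,(444.9,-132.4,80)))
E
```

```text
3.45 [ 445.1 -132.7   78.9] [-0.32  0.43  2.07  0.    0.64 -1.11] [-0.3 -0.5  0. ] 87.5
[[0.003, -0.709, 0.705], [0.001, 0.705, 0.709], [-1.0, -0.001, 0.003]]
[-1.1  0.4  0.1]
```

Emit:
send_rows([
  [0,0,0,0],
  [0,0,0,0],
  [0,0,0,0],
  [0,0,0,0],
  [0,0,0,0],
  [0,0,0,0],
], fingers=0)

```text
t: 3.95
ee_pos: [447.1, -133.5, 81.9]
orientation: [-0.617, 1.475, 0.611]
ft_force: [-0.8, -0.8, -0.6]
width: 54.2
```

```bash
python3 - <<'E'
from h import *
o=st();print(o["moment"])
E
```

```text
3.95 [ 447.1 -133.5   81.9] [-0.32  0.43  2.07  0.    0.64 -1.11] [-0.8 -0.8 -0.6] 54.2
[[0.008, -0.708, 0.707], [-0.001, 0.707, 0.708], [-1.0, -0.006, 0.005]]
[-0.06104965  0.00014179  0.02112083]
```

Gripped on the cap (width 54 mm). I'll start turning clockwise while sinking.

Emit:
send_rows([
  [0.3,0,0,0.1],
  [0.3,0,0,0.1],
  [0.3,0,0,0.1],
  [0.3,0,0,0.1],
  [0.3,0,0,0.1],
  [0.3,0,0,0.1],
])

```text
t: 4.45
ee_pos: [446.9, -134.7, 80.2]
orientation: [-0.133, 1.559, 0.126]
ft_force: [-0.7, -0.9, -1.8]
width: 54.1
```

```bash
python3 - <<'E'
from h import *
from workcell import ctrl
o=st();print(o["moment"])
for n in("scene","wrist"):
    d=ctrl.get_image(n);cv2.imwrite(f"pics/{n}2.png",d["img"][:,:,::-1])
s=cv2.imread("pics/scene2.png")[120:270,215:365];cv2.imwrite("pics/sc2.png",cv2.resize(s,None,fx=4,fy=4,interpolation=2))
E
```

```text
4.45 [ 446.9 -134.7   80.2] [-0.32  0.43  2.07 -0.    0.63 -0.48] [-0.7 -0.9 -1.8] 54.1
[[0.009, -0.165, 0.986], [-0.004, 0.986, 0.165], [-1.0, -0.005, 0.008]]
[-0.22296916 -0.14110577  0.13525497]
```

View pics/sc2.png

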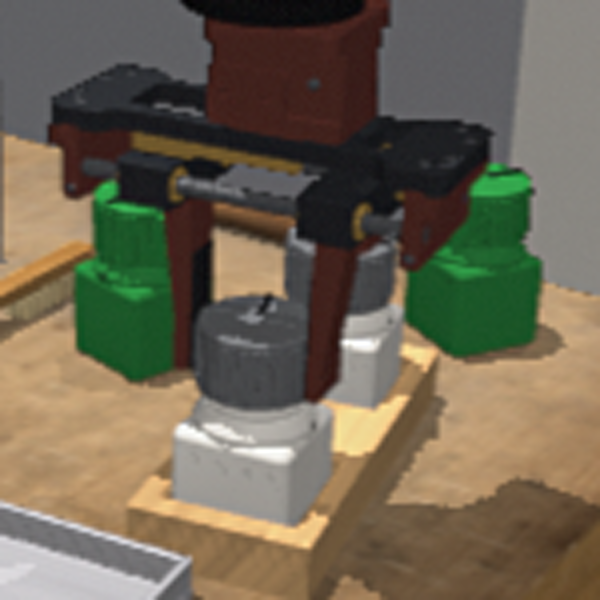

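The crop shows the fingers on the loose cap, whose bar has swung round with it (at about (265,303)). The moment of 0.14 N m about z fits the thread torque, so I continue.

Emit:
send_rows([
  [0.3,0,0,0.1],
  [0.3,0,0,0.1],
  [0.3,0,0,0.1],
  [0.3,0,0,0.1],
  [0.3,0,0,0.1],
  [0.3,0,0,0.1],
  [0.3,0,0,0.1],
  [0.3,0,0,0.1],
  [0.3,0,0,0.1],
])

```text
t: 5.3
ee_pos: [446.6, -135.3, 77.4]
orientation: [0.57, 1.485, -0.573]
ft_force: [-0.3, -0.8, -2.0]
width: 54.5
```

```bash
python3 - <<'E'
from h import *
o=st();print(o["moment"])
E
```

```text
5.3 [ 446.6 -135.3   77.4] [-0.32  0.44  2.07 -0.    0.63  0.42] [-0.3 -0.8 -2. ] 54.5
[[0.008, 0.668, 0.744], [-0.005, 0.744, -0.668], [-1.0, 0.001, 0.009]]
[-0.31656367  0.04599839  0.16228668]
```

Emit:
send_rows([
  [0.3,0,0,0.1],
  [0.3,0,0,0.1],
  [0.3,0,0,0.1],
  [0.3,0,0,0.1],
  [0.3,0,0,0.1],
  [0.2,0,0,0.06],
])

```text
t: 5.8
ee_pos: [446.3, -135.5, 75.8]
orientation: [1.002, 1.317, -1.003]
ft_force: [-0.6, 0.2, -0.7]
width: 53.7
```

```bash
python3 - <<'E'
from h import *
o=st();print(o["moment"])
E
```

```text
5.8 [ 446.3 -135.5   75.8] [-0.32  0.44  2.07 -0.01  0.62  0.98] [-0.6  0.2 -0.7] 53.7
[[0.007, 0.962, 0.272], [-0.006, 0.272, -0.962], [-1.0, 0.005, 0.008]]
[-0.19916008  0.11300202  0.16070337]
```

Emit:
send_rows([
  [0.3,0,0,0.08],
  [0.3,0,0,0.08],
  [0.2,0,0,0.08],
])

```text
t: 6.05
ee_pos: [446.1, -135.6, 75.1]
orientation: [1.18, 1.217, -1.18]
ft_force: [-0.7, -0.5, -1.1]
width: 54.0
```

```bash
python3 - <<'E'
from h import *
o=st();print(o["moment"])
E
```

```text
6.05 [ 446.1 -135.6   75.1] [-0.32  0.44  2.07 -0.01  0.62  1.22] [-0.7 -0.5 -1.1] 54.0
[[0.006, 0.999, 0.037], [-0.007, 0.037, -0.999], [-1.0, 0.006, 0.007]]
[-0.16439399  0.25223802  0.11049272]
```

Emit:
send_rows([
  [0.2,0,0,0.06],
  [0.1,0,0,0.06],
])

```text
t: 6.22
ee_pos: [445.8, -135.6, 74.8]
orientation: [1.266, 1.161, -1.267]
ft_force: [2.8, 3.0, 0.3]
width: 54.2
```

```bash
python3 - <<'E'
from h import *
from workcell import ctrl
o=st();print(o["moment"])
d=ctrl.get_image("scene")
cv2.imwrite("pics/sc3.png",cv2.resize(d["img"][140:260,225:345,::-1],None,fx=5,fy=5,interpolation=2))
E
```

```text
6.2167 [ 445.8 -135.6   74.8] [-0.32  0.44  2.07 -0.01  0.62  1.34] [2.8 3.  0.3] 54.2
[[0.006, 0.997, -0.08], [-0.007, -0.08, -0.997], [-1.0, 0.006, 0.006]]
[ 0.80094058 -0.19858749  1.22678077]
```

View pics/sc3.png

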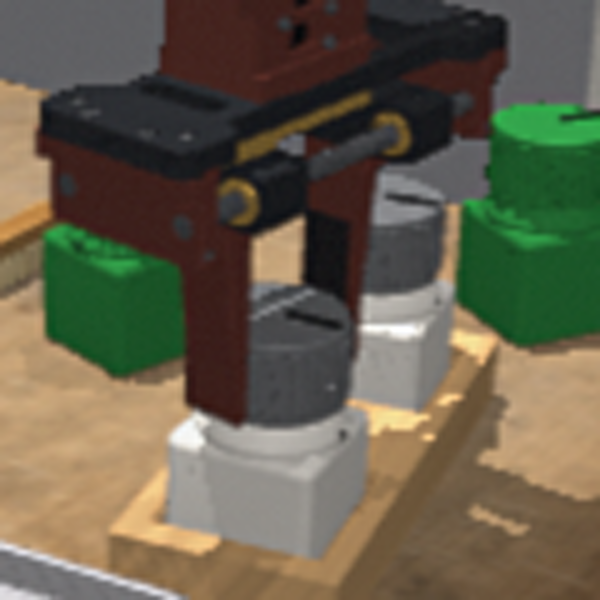

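The moment jumped to 1.2 N m, so the cap is at the hard stop, and its bar now lies parallel to the shut jar's and points at the rib. I'll hold it there, then lift.

Emit:
send_rows([
  [0,0,0,0],
  [0,0,0,0],
  [0,0,0,0],
  [0,0,0,0],
])

```text
t: 6.6
ee_pos: [446.2, -135.4, 75.0]
orientation: [1.258, 1.166, -1.259]
ft_force: [0.7, 0.2, -2.4]
width: 54.4
```

```bash
python3 - <<'E'
from h import *
o=st();print(o["moment"])
E
```

```text
6.6 [ 446.2 -135.4   75. ] [-0.32  0.44  2.07 -0.01  0.62  1.33] [ 0.7  0.2 -2.4] 54.4
[[0.006, 0.998, -0.069], [-0.007, -0.069, -0.998], [-1.0, 0.007, 0.007]]
[0.04423866 0.06667572 0.24631719]
```

Torque has relaxed and the force is small. Lifting slowly.

Emit:
send_rows([
  [-4,0,0,0],
  [-8,0,0,0],
  [-10,0,0,0],
  [-12,0,0,0],
  [-12,0,0,0],
  [-12,0,0,0],
  [-12,0,0,0],
  [-6,0,0,0],
  [0,0,0,0],
])

```text
t: 7.35
ee_pos: [444.4, -134.4, 159.1]
orientation: [1.261, 1.167, -1.26]
ft_force: [-0.1, 0.2, -3.6]
width: 54.4
```

```bash
python3 - <<'E'
from h import *
from workcell import ctrl
o=st();print(o["moment"])
d=ctrl.get_image("scene");cv2.imwrite("pics/sc4.png",d["img"][:,:,::-1])
t=ctrl.get_image("top")
h=t["img"].astype(int);m=((h.min(2)>140)&(np.ptp(h,axis=2)<25)).astype(np.uint8);m[:, :140]=0;m[:,222:]=0;m[:180]=0;m[255:]=0
c=max(cv2.findContours(m,0,1)[0],key=cv2.contourArea);print(cv2.minAreaRect(c))
# tray rim points from scene cloud + top cloud
P=cloud(np.load("scene0.npz"));f=(P[...,2]>15)&(P[...,2]<24);f[:, :140]=0;f[:235]=0;f[310:]=0;f[:,270:]=0
q=P[f][:,:2].astype(np.float32);print(len(q),cv2.minAreaRect(q))
P=cloud(np.load("w1.npz"));f=np.zeros((384,512),np.uint8);cv2.fillPoly(f,[np.array([[345,55],[440,135],[362,218],[278,145]])],1)
f=(f>0)&(P[...,2]>13)&(P[...,2]<27);q=P[f][:,:2].astype(np.float32);print(len(q),cv2.minAreaRect(q))
E
```

```text
7.35 [ 444.4 -134.4  159.1] [-0.32  0.28  2.03 -0.    0.82  1.33] [-0.1  0.2 -3.6] 54.4
[[0.006, 0.997, -0.071], [-0.005, -0.071, -0.997], [-1.0, 0.006, 0.005]]
[-0.00614627 -0.00880635  0.0187691 ]
((201.0, 229.5), (49.0, 40.0), 90.0)
1112 ((501.6044616699219, -16.903366088867188), (154.10177612304688, 170.7561798095703), 8.97523021697998)
1812 ((499.5700378417969, 3.2128143310546875), (150.21090698242188, 130.20909118652344), 9.280647277832031)
```

View pics/sc4.png

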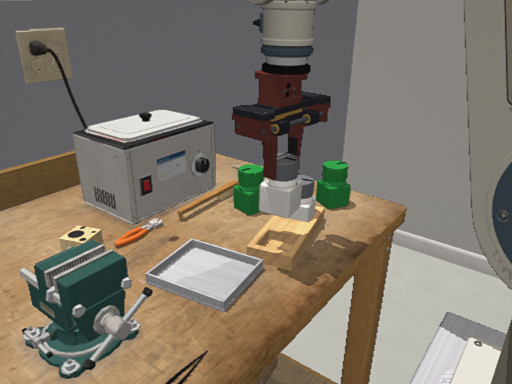

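The jar hangs upright from the gripper clear of the rack (wrist load 3.6 N), the shut jar is still in place, and the tray is empty at (205,272). The tray rim fit is 150.2 x 130.2 mm centred at (499.6, 3.2), which matches the given size.

Emit:
send_rows([
  [0,3,-8,0],
  [0,6,-18,0],
  [0,8,-25,0],
  [0,8,-25,0],
  [0,8,-25,0],
  [0,7,-20,0],
  [0,4,-12,0],
  [0,1,-5,0],
  [0,0,0,0],
])

```text
t: 8.2
ee_pos: [497.4, 10.1, 150.8]
orientation: [1.259, 1.176, -1.272]
ft_force: [-0.0, -0.9, -2.7]
width: 54.3
```

```bash
python3 - <<'E'
from h import *
o=st();print(rel(o,(499.6,3.2,73)))
E
```

```text
8.2 [497.4  10.1 150.8] [-0.    0.35  1.96 -0.    0.85  1.65] [-0.  -0.9 -2.7] 54.3
[[-0.008, 0.997, -0.076], [-0.002, -0.076, -0.997], [-1.0, -0.008, 0.003]]
[77.8  3.3  6.4]
```

Emit:
send_rows([
  [15,1,2,0],
  [15,1,2,0],
  [15,1,2,0],
  [8,0,0,0],
  [3,0,0,0],
  [0,0,0,0],
])

```text
t: 8.7
ee_pos: [497.1, 2.2, 91.0]
orientation: [1.257, 1.179, -1.276]
ft_force: [-0.3, -0.0, -3.3]
width: 54.3
```

```bash
python3 - <<'E'
from h import *
o=st();print(rel(o,(499.6,3.2,73)))
E
```

```text
8.7 [497.1   2.2  91. ] [-0.02  0.45  1.98 -0.    0.72  1.63] [-0.3 -0.  -3.3] 54.3
[[-0.012, 0.997, -0.076], [-0.003, -0.076, -0.997], [-1.0, -0.012, 0.004]]
[17.9  2.6 -1.3]
```

Emit:
send_rows([
  [6,1,0,0],
  [4,1,0,0],
  [3,0,0,0],
  [2,0,0,0],
  [0,0,0,0],
])

```text
t: 9.12
ee_pos: [500.1, 1.4, 76.2]
orientation: [1.259, 1.177, -1.275]
ft_force: [0.1, -0.3, -2.8]
width: 54.0
```

Emit:
send_rows([
  [1,0,0,0],
  [1,0,0,0],
])

```text
t: 9.28
ee_pos: [500.4, 1.4, 74.4]
orientation: [1.259, 1.176, -1.274]
ft_force: [1.3, 0.3, -2.5]
width: 53.9
```

```bash
python3 - <<'E'
from h import *
from workcell import ctrl
o=st();print(rel(o,(499.6,3.2,73)),o["moment"])
d=ctrl.get_image("scene");cv2.imwrite("pics/sc5.png",cv2.resize(d["img"][170:320,140:290,::-1],None,fx=4,fy=4,interpolation=2))
E
```

```text
9.2833 [500.4   1.4  74.4] [-0.02  0.48  1.99 -0.    0.68  1.63] [ 1.3  0.3 -2.5] 53.9
[[-0.009, 0.997, -0.077], [-0.003, -0.077, -0.997], [-1.0, -0.009, 0.003]]
[ 1.4 -0.9 -1.7] [ 0.00477073 -0.02359617 -0.02298142]
```

View pics/sc5.png

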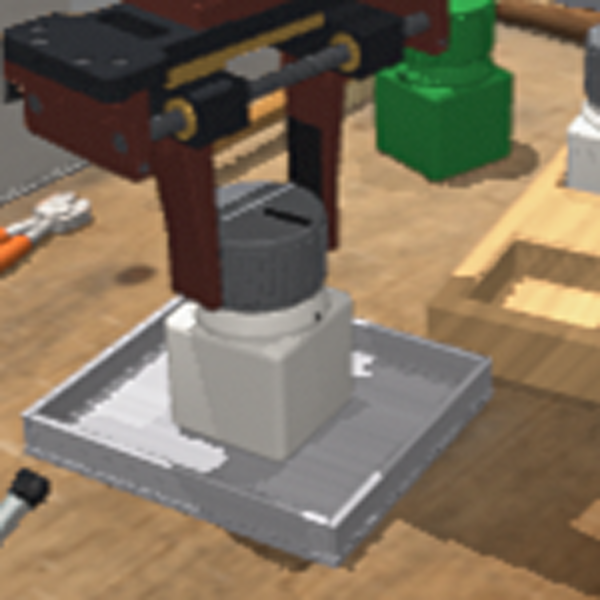

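The crop shows the jar centred inside the tray, just above or at its floor. Lowering in small steps to contact.

Emit:
send_rows([
  [0.8,0,0,0],
  [0.8,0,0,0],
])

```text
t: 9.5
ee_pos: [500.6, 1.5, 72.9]
orientation: [1.259, 1.176, -1.273]
ft_force: [-0.2, -0.1, -0.9]
width: 54.3
```

Emit:
send_rows([
  [0.7,0,0,0],
  [0.5,0,0,0],
])

```text
t: 9.67
ee_pos: [500.9, 1.5, 72.4]
orientation: [1.259, 1.175, -1.273]
ft_force: [-2.2, 1.0, 6.7]
width: 54.0
```

In contact (+6.7 N). Releasing.

Emit:
send_rows([
  [0,0,0,0],
  [0,0,0,0],
  [0,0,0,0],
  [0,0,0,0],
  [0,0,0,0],
  [0,0,0,0],
], fingers=1)

```text
t: 10.17
ee_pos: [502.3, 1.5, 73.3]
orientation: [1.261, 1.173, -1.27]
ft_force: [0.2, -0.6, 1.1]
width: 87.1
```

Emit:
send_rows([
  [-10,0,0,0],
  [-15,0,0,0],
  [-25,0,0,0],
  [-30,0,0,0],
  [-30,0,0,0],
  [-20,0,0,0],
  [0,0,0,0],
])

```text
t: 10.75
ee_pos: [501.4, 1.9, 210.9]
orientation: [1.259, 1.176, -1.274]
ft_force: [0.9, -0.2, 0.5]
width: 87.7
```

```bash
python3 - <<'E'
from h import *
from workcell import ctrl
o=st()
d=ctrl.get_image("scene");cv2.imwrite("pics/sc6.png",cv2.resize(d["img"][160:310,140:340,::-1],None,fx=4,fy=4,interpolation=2))
P=cloud(d);print([P[v,u].round(1) for v,u in ((222,205),(184,300))])
w=ctrl.get_image("wrist");cv2.imwrite("pics/w6.png",w["img"][:,:,::-1])
P=cloud(w);f=(P[...,2]>95)&(P[...,2]<110);print(f.sum());
E
```

```text
10.75 [501.4   1.9 210.9] [-0.02  0.26  1.9  -0.    0.99  1.63] [ 0.9 -0.2  0.5] 87.7
[[-0.01, 0.997, -0.077], [-0.003, -0.077, -0.997], [-1.0, -0.009, 0.004]]
[array([502.9,  -3.6, 100.5]), array([ 462.4, -229.1,  103.3])]
7087
```

View pics/sc6.png

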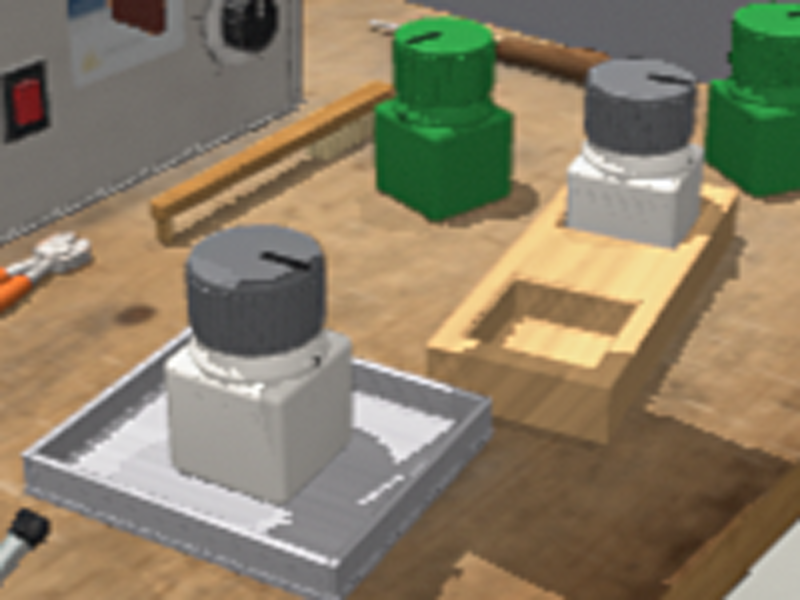

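View pics/w6.png

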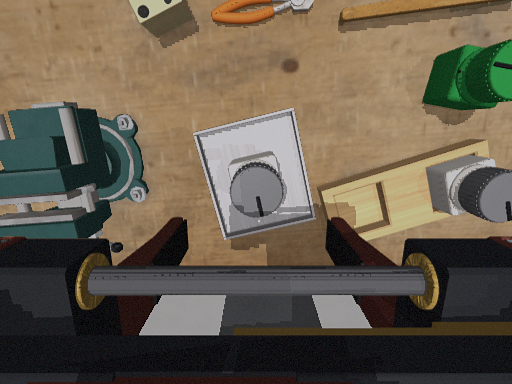

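The jar stands upright near the middle of the tray (wrist view (257,190)). Its cap top is at about 100.5 mm, against an expected 4 + 97 mm, and its bar points at the rib. The shut jar's cap top, 103 mm, is unchanged. Nothing touches the gripper, so I hand in.

```bash
python3 -c "
from workcell import ctrl
print(ctrl.close_job())"
```

```text
the job is handed in; nothing more can be done
None
```

The loose cap is screwed home and its jar now stands upright in the tray. The job was handed in at about 11 s; handing in reports no verdict.

- **Cap:** I turned it about 2.4 rad clockwise while the jar was still in the rack. The turning moment then jumped from about 0.15 to 1.2 N m, which is the hard stop. The bar on the cap points at the index rib.
- **Jar in the tray:** I carried it by the cap and set it down about 2 mm from the tray's measured centre. The cap top then measured about 100.5 mm, against an expected 101 mm with the jar flat on the floor.
- **Other jar:** it is still in its pocket with its bar at the rib, and its cap top is at the same height as before. I did not re-measure its position to the millimetre.
- **Gripper:** it is open and about 140 mm above its release height, touching nothing.

**Disagreements:**
- The scene and top cameras differed by about 3 mm on the caps. A wrist-camera fix settled it for the grasp.
- The first tray outline fits gave the wrong size, so I used a tighter wrist-camera fit of 150.2 x 130.2 mm.
- The gripper read about 54 mm on the 56 mm cap.

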